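# Hang the loaded cruet carrier level on the hook stand

## Task

Hang the loaded cruet carrier on the hook of the stand, by whichever slot in its strap makes it hang level, with the jar, the shaker and the tea light still in their pockets, and let go. The stand stands loose and its hook arm is clamped at a height nobody has measured, so feel the hook into the slot gently, without shoving or tipping the stand or leaning on it, and leave the other things on the worktop alone.

Things in the scene. Friction and masses are not known exactly. Their poses are not given: they have to be found in the camera images.
- carrier: Cruet carrier, 252 mm long (its y), 62 deep (its x), 191 high, loose, 250 g empty, balanced about its own middle. Origin: centre of the underside, z up. Its 22 mm thick oak base has three square pockets, 46 mm wide, floors 5 mm up, at y = -84, 0, +84 mm. At y = +-117 mm an 8 mm upright holds the ends of a slotted strap in the plane x = 0.
- slot_mid (a point): Centre of the middle slot of the carrier's steel strap (4 mm thick, z = 112 to 160 mm over the underside). Five upright slots go through it along x, at y = -30, -15, 0, 15, 30 mm, each 9 mm wide, 18 mm high (z = 126 to 144), ends rounded. Hung by one slot, the carrier swings until its balance point is below that slot; the next slot means 10 degrees of slope or more.
- grip (a point): Middle of the oak grip slat on top of the carrier's strap: 14 mm thick (carrier x), 176 mm long (y), z = 157 to 191 mm over the underside; this point lies at z = 174. Pinch it across its thickness, anywhere along it.
- spice_jar: Full glass spice jar with a yellow cap, 42 mm wide, 96 mm high, about 230 g. Stands in one of the three pockets. Origin: centre of its underside.
- salt_shaker: Glass shaker with a grey domed cap, 44 mm wide, 90 mm high, about 120 g. Stands in another pocket. Origin: centre of its underside.
- tea_light: Tea light in a metal cup, 38 mm wide, 15 mm high, 12 g. Lies in the remaining pocket. Origin: centre of its underside.
- stand: Hook stand, 2.4 kg, standing loose: a push of about 10 N at hook height tips or slides it. Origin: on the post's axis at the underside, z up; the hook points along -x. Dark round base, 170 mm wide, 16 thick, centred at x = -60 mm; post 14 mm thick, 220 high; on it a 24 mm wide collar, clamped by a thumbscrew, carries the hook arm.
- hook_nominal (a point): Not the hook itself but the nominal place of its tip: x = -94 mm, z = 195 mm in the stand. The arm, a level 5 mm bar along -x to x = -89, turns up to a round tip (x = -91.5 to -96.5) ending 11.5 mm above the bar's axis. The collar was set by hand: the real bar's axis is anywhere 183 to 207 mm up, which is not measured; it does not slip under the carrier.
- timer: White wind-up kitchen timer, 68 mm wide, 58 mm high. Bystander at the back. Origin: centre of its underside.
- water_bottle: Small clear water bottle, 65 mm wide, 215 mm high. Bystander at the back. Origin: centre of its underside.
- lemon_a: Lemon, about 70 x 50 mm. Bystander at the back. Origin: its underside.
Not all that is in view belongs to the job. Leave any green or purple look-alike of the spice_jar alone.

How it is judged:
By the outcome, as a careful person would: the job done as asked, in the order asked, and still so for the second after the job is handed in, with the robot touching nothing.
It also fails if it takes over 58 s, if anything falls off the work surface, if the arm or the gripper's body presses on something with over 40 N, if the wrist force passes 120 N, or if a joint passes its speed limit or range.

## Robot

A 6-joint arm with a two-finger parallel gripper is mounted at the origin on the work surface; the furniture and walls round the work are solid. World frame = base frame: x ahead of the robot, y to its left, z up, the work surface at z = 0. Lengths are in mm, angles in degrees, forces in N, time in s.
With the tool pointing down it reaches from about 325 to 925 mm from the base axis. Payload 3.1 kg.
Tool frame: the origin (TCP) lies at the very end of the fingers, on their centre line; the grasp point (between the pads) lies 19 mm behind it; z points along the fingers, y is the line along which they close (so a half turn about z gives the same grasp; the last joint's range is limited). The gripper opens to 85 mm and grips with 20 to 120 N. Pads are 22 mm wide; open, the fingers measure 114 mm over their backs; the gripper's body (76 mm by 85 mm) begins 54 mm behind the grasp point. The pads swing forward as they close: fully open they stand 13 mm farther back than shut.
Start: joints at [58.201, 12.427, 92.441, -0, 75.132, -6.429], TCP at [267.778, 564.742, 231.3] pointing down, gripper open.
Joint ranges: [-157.48, 157.48], [-44.54, 120.13], [17.64, 146.25], [-64.5, 244.5], [7.68, 150.69], [-147.95, 147.95]. Speed limits (degrees/s): [159.86, 159.86, 180, 180, 180, 180].

## Interface

Orientations are given as [roll, pitch, yaw] about the fixed x, y, z axes, in that order (R = Rz(yaw) Ry(pitch) Rx(roll)).
In Python, from rig import robot gives the robot as it stands.
- The arm moves only by the shell command python3 -m creep 'ROWS' [OPENING] [FORCE]. ROWS is JSON, a list of rows, each an object with "linear": the shift along the tool's x, y, z scaled (see below), a list of three; "yaw": the turn about the tool's z scaled (see below). In form: [{"linear": [x, y, z], "yaw": yaw}, ...]. A call has 1 to 8 rows; each row is the pose to reach, as a shift and turn from the pose commanded when the call began, along the tool's axes at that moment; what a row does not reach only later rows make up. The controller multiplies each number of a shift by 0.15 m and each number of a turn by 45 degrees. A row lasts 1/12 s, in which the tool goes at most 41.7 mm and 7.16 degrees, less where a joint would pass 70% of its speed; a pose out of reach is approached as far as the arm can. A call with a number of a shift or a turn outside -1 to 1 is refused whole. A call with a gripper value outside its range is refused whole. OPENING is the opening in per cent of the stroke, from 0 (shut) to 100 (fully open), set as the call begins (- or left out, the last holds). The fingers move at their own pace and stop on an object; FORCE is the grip in N (left out, the last holds). Time passes only in rows, so rows that repeat a pose let the fingers close. It gives the time, the measured TCP pose, the force, the opening and the grip force at its end, in the units of the state.
- robot.state(): the state, without advancing time (a new reading comes with each control period).
- robot.read_camera(name): name is "scene" or "top"; returns a dict with "image" (480x640x3 uint8, blue, green, red), "fov_y" (degrees; the focal length in pixels is half the picture's height over the tangent of half this angle, whatever the lens; pixels are square), "cx", "cy" (the principal point, pixels), "origin" and "orientation" of the camera in the world. Camera axes: x right, y up, looking along -z (the intrinsics and any distortion apply to the point x, -y, -z); pixel columns grow to the right and rows downward; lengths in mm; the calibration is good to about 2 mm. A picture is of the moment at which its call begins. There is no depth.
- robot.hand_in(): hands the job in; it is judged then, once.
Trained networks look in the newest picture that a camera, given by its name, has taken for a name from the list of things; names that differ only in an ending like _2 or _b are one class to them, and where a whole thing is asked for, a point or a joint stands for the part that bears it (a point fixed in the world has none). Each returns a list of dicts, best first, with "conf" (0 to 1); they miss things now and then, are a little off and sometimes report something else, mostly with a low value. They report only what shows in the picture. A call takes as long as a camera call. They do not tell look-alikes from the thing itself.
- robot.look_for(camera, query): "point" ([column, row] in pixels, amid what is visible of it).
- robot.mark_of(camera, query): "point" ([column, row] in pixels: a listed point, or the origin of a listed thing).
The state is a dict: "clock": time; "joint_positions": joint angles; "joint_velocities": joint speeds; "joint_efforts": joint torques, N m; "ee_pos": TCP position; "tcp_rot": TCP orientation; "contact_force": force on the tool from outside, world axes, zero at the start; "wrist_torque": the same for the moment, N m; "opening": opening from 0.0 (shut) to 1.0 (fully open); "grasp_force": force on a finger pad.
Only numpy, scipy, OpenCV 4.12 (cv2) and the standard library are available. Lean on these libraries where they do the work, as an engineer would, in place of code of your own. Each camera call takes 0.05 s, during which the arm holds its last target. There are 200 camera calls.

## Working session

There is one attempt and no reset: what is moved stays moved. The work goes in short steps, Python scripts to look and compute and a shell command to move; the robot and the scene stay as the last step left them, time stands still between calls to the robot, and variables do not carry over. Pictures are saved under pics/ and viewed, at most 11 in all, crops included, and the job is handed in when it is done.

```bash
mkdir -p pics; ls
cat > h.py <<'E'
import numpy as np,cv2
from rig import robot
from scipy.spatial.transform import Rotation as R
def rot(o): 
    o=np.array(o,float)
    return R.from_euler('xyz',o,degrees=True).as_matrix() if o.ndim==1 and o.size==3 else o
def ray(c,p):
    f=240/np.tan(np.radians(c['fov_y']/2))
    d=np.array([(p[0]-c['cx'])/f,-(p[1]-c['cy'])/f,-1])
    return np.array(c['origin'],float),rot(c['orientation'])@d
def atz(c,p,z):
    o,d=ray(c,p); return o+d*(z-o[2])/d[2]
def proj(c,P):
    f=240/np.tan(np.radians(c['fov_y']/2))
    q=rot(c['orientation']).T@(np.array(P,float)-np.array(c['origin'],float))
    return np.array([c['cx']+f*q[0]/-q[2],c['cy']-f*q[1]/-q[2]])
def tri(c1,p1,c2,p2):
    o1,d1=ray(c1,p1);o2,d2=ray(c2,p2)
    d1/=np.linalg.norm(d1);d2/=np.linalg.norm(d2)
    s=np.linalg.lstsq(np.c_[d1,-d2],o2-o1,rcond=None)[0]
    a=o1+d1*s[0];b=o2+d2*s[1]
    return (a+b)/2,np.linalg.norm(a-b)
E
python3 - <<'E'
from h import *
np.set_printoptions(precision=1,suppress=True)
C={}
for n in('scene','top'):
    C[n]=robot.read_camera(n); cv2.imwrite(f'pics/{n}0.png',C[n]['image'])
    c=C[n];print(n,{k:v for k,v in c.items() if k!='image'})
for q in['carrier','slot_mid','grip','spice_jar','salt_shaker','tea_light','stand','hook_nominal']:
    m={n:robot.mark_of(n,q)[:3] for n in C}
    for n in C: print(q,n,[(np.round(a['point']),round(a['conf'],2)) for a in m[n]])
    if m['scene'] and m['top']: print('   tri',*tri(C['scene'],m['scene'][0]['point'],C['top'],m['top'][0]['point']))
print(robot.state())
E
```

```text
pics
scene {'fov_y': 56.67402500503103, 'cx': 318.1332962764156, 'cy': 230.23321672419402, 'origin': array([ 137.4, -586.7,  794.7]), 'orientation': array([ 50.2,  -0. , -35.5])}
top {'fov_y': 45.12434538132124, 'cx': 320.60328298363476, 'cy': 242.98465527502537, 'origin': array([ 411.1,   73. , 1329.2]), 'orientation': array([  7.5,  -1. , -89.8])}
carrier scene [(array([237., 242.]), 0.57)]
carrier top [(array([229., 283.]), 0.82)]
   tri [485.3 261.9   9.7] 15.0948311378234
slot_mid scene [(array([236., 200.]), 0.65)]
slot_mid top [(array([216., 281.]), 0.98)]
   tri [490.8 266.4 143. ] 8.152657327371074
grip scene [(array([233., 189.]), 0.95), (array([303., 214.]), 0.29)]
grip top [(array([216., 274.]), 0.56)]
   tri [494.6 264.7 176.6] 8.81117257594495
spice_jar scene [(array([282., 285.]), 0.94), (array([292., 309.]), 0.85), (array([309., 268.]), 0.81)]
spice_jar top [(array([345., 290.]), 0.84), (array([313., 278.]), 0.66), (array([265., 231.]), 0.55)]
   tri [468.1   1.9  81.5] 11.718655381871644
salt_shaker scene [(array([243., 244.]), 0.62)]
salt_shaker top [(array([471., 2
[... 256 characters left out ...]
9.]), 0.56)]
stand top [(array([443., 216.]), 0.97)]
   tri [ 653.4 -235.9    2.6] 4.73862006830296
hook_nominal scene [(array([404., 304.]), 0.69)]
hook_nominal top [(array([473., 240.]), 0.76), (array([261., 272.]), 0.55)]
   tri [ 567.9 -249.7  185.9] 3.509212199724215
{'clock': 0.9, 'joint_positions': array([58.2, 12.4, 92.4,  0. , 75.1, -6.4]), 'joint_velocities': array([ 0. ,  0. ,  0.1,  0. ,  0.1, -0.1]), 'joint_efforts': array([  0. , -39.7, -30.4,  -0. ,   0. ,   0. ]), 'ee_pos': array([267.8, 564.7, 231.3]), 'tcp_rot': array([180. ,  -0. , 154.6]), 'contact_force': array([ 0.1, -0.4, -0.8]), 'wrist_torque': array([ 0., -0., -0.]), 'grasp_force': 0.0, 'opening': 0.9977570945546598}
```

View pics/scene0.png

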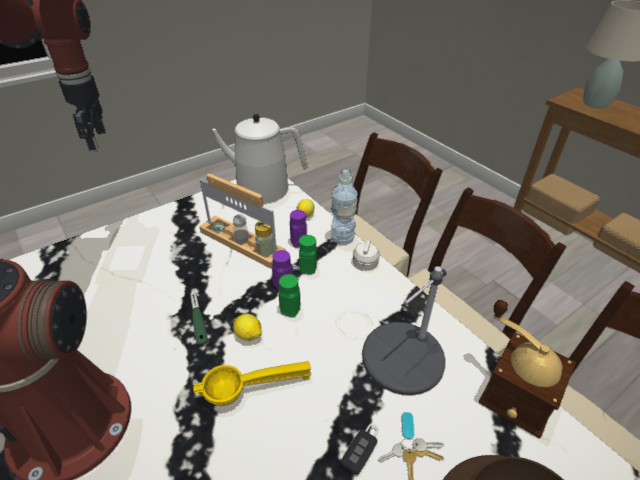

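View pics/top0.png

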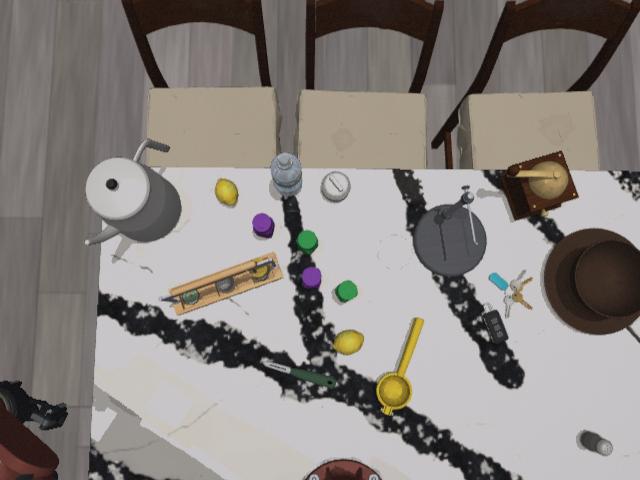

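The scene shows the carrier at (240,225) scene and (225,283) top. The jar with the yellow cap is at the right (-y) end, the shaker in the middle and the tea light at the left. The hook stand is at (405,355) scene and (450,240) top. Balance is about (230-12)·84/612 ≈ 30 mm toward the jar, so the slot to use is the outermost one on the jar side. I'll zoom in for precise geometry.

Run:
```python
from h import *
s=cv2.imread('pics/scene0.png');t=cv2.imread('pics/top0.png')
z=lambda im,x,y,w,h:cv2.resize(im[y:y+h,x:x+w],(400,300),interpolation=cv2.INTER_CUBIC)
a=np.hstack([z(s,350,250,120,90),z(t,410,180,100,75)])
b=np.hstack([z(s,190,170,120,90),z(t,155,235,140,105)])
cv2.imwrite('pics/crop1.png',np.vstack([a,b]))
```

```text
(no output)
```

View pics/crop1.png

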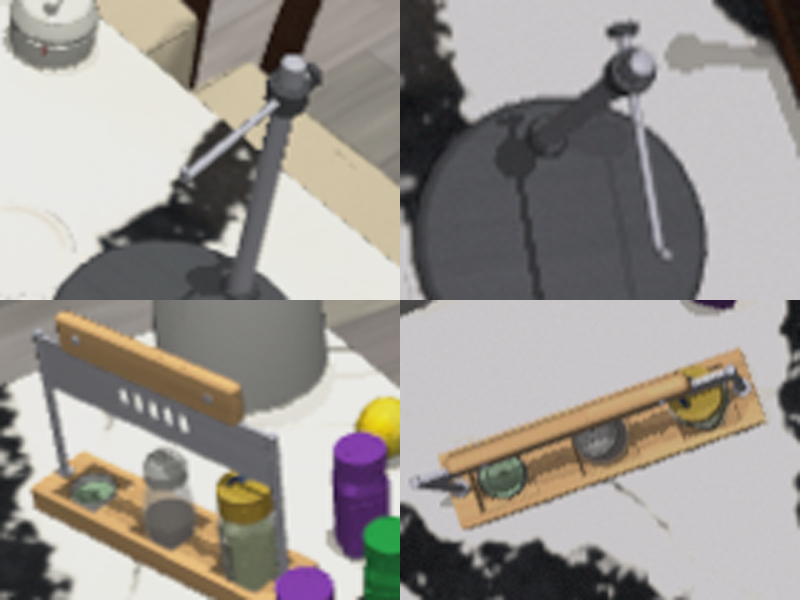

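The crop shows the hook tip at scene (405.5,301.6) and top (476.8,243.8), with the bar leaving the collar at (433,281) and (468.5,203). The five slots run from (228,200) to (245,207) in the scene picture. The base corners are clear in the top picture.

Run:
```python
from h import *
np.set_printoptions(precision=1,suppress=True)
s=robot.read_camera('scene');t=robot.read_camera('top')
tip=tri(s,(405.5,301.6),t,(476.8,243.8));col=tri(s,(433.4,280.9),t,(468.5,203.3))
print('tip',*tip,'collar end',*col); d=(tip[0]-col[0]);print('yaw of hook',np.degrees(np.arctan2(d[1],d[0])),np.linalg.norm(d))
print('posttop',atz(t,(470.3,195.5),220),'s',atz(s,(438,269),220))
# base ellipse
g=cv2.cvtColor(t['image'],cv2.COLOR_BGR2HSV)
m=((g[...,2]<110)&(g[...,2]>45)&(g[...,1]<70)).astype(np.uint8)
m[:180]=0;m[285:]=0;m[:,:405]=0;m[:,490:]=0
m=cv2.morphologyEx(m,cv2.MORPH_OPEN,np.ones((9,9)))
c=max(cv2.findContours(m,0,2)[0],key=cv2.contourArea)
h=cv2.convexHull(c)
P=np.array([atz(t,p[0],16)[:2] for p in h])
A=np.c_[2*P,np.ones(len(P))];x=np.linalg.lstsq(A,(P**2).sum(1),rcond=None)[0]
print('base c',x[:2],'r',np.sqrt(x[2]+x[:2]@x[:2]))
for n,p in dict(rt=(274.7,252.5),rb=(283.5,277.7),lb=(177,314.8)).items(): print(n,atz(t,p,22))
for n,p in dict(L=(171.5,291.7),Rr=(256.5,263)).items(): print('gripend',n,atz(t,p,191))
print('gripend scene L,R',atz(s,(208.5,176),191),atz(s,(261,199),191))
for p in [(228,200),(236.2,202.7),(244.9,206.9)]: print('slot scene @135',atz(s,p,135))
for q in('grip','slot_mid','hook_nominal','stand','carrier'):
  for c,n,z in((s,'scene',0),(t,'top',0)):
    z=dict(grip=174,slot_mid=135,hook_nominal=195,stand=0,carrier=0)[q]
    print(q,n,[(atz(c,a['point'],z),round(a['conf'],2)) for a in robot.mark_of(n,q)[:1]])
```

```text
tip [ 560.6 -254.5  202.3] 1.976404492463477 collar end [ 643.9 -243.1  193.7] 2.5891037811406976
yaw of hook -172.17831017562463 84.5878588550179
posttop [ 653.2 -238.9  220. ] s [ 652.1 -242.6  220. ]
base c [ 592.7 -243.7] r 83.87572059162345
rt [560.7 156.3  22. ]
rb [503.5 135.6  22. ]
lb [419.2 372.6  22. ]
gripend L [463.  346.2 191. ]
gripend Rr [520.3 181.2 191. ]
gripend scene L,R [458.4 331.3 191. ] [515.9 171.1 191. ]
slot scene @135 [481.1 285.8 135. ]
slot scene @135 [492.6 263.6 135. ]
slot scene @135 [501.9 235.4 135. ]
grip scene [(array([493.9, 264.2, 174. ]), 0.86)]
grip top [(array([492.4, 263.5, 174. ]), 0.48)]
slot_mid scene []
slot_mid top [(array([489.8, 265.1, 135. ]), 0.65)]
hook_nominal scene [(array([387.9, 124.5, 195. ]), 0.62)]
hook_nominal top [(array([ 563.5, -249.7,  195. ]), 0.58)]
stand scene [(array([ 653.8, -240.3,    0. ]), 0.61)]
stand top [(array([ 652.2, -237.7,    0. ]), 0.97)]
carrier scene [(array([490.8, 272.7,   0. ]), 0.91)]
carrier top [(array([484.4, 268.3,   0. ]), 0.96)]
```

```bash
cat >> h.py <<'E'
def go(P,yawy=None):
    """units for a move to world TCP P with tool y at world angle yawy"""
    s=robot.state();M=rot(s['tcp_rot']);d=M.T@(np.array(P,float)-s['ee_pos'])/150
    cur=np.degrees(np.arctan2(M[1,1],M[0,1]))
    print('t',round(s['clock'],2),'at',np.round(s['ee_pos'],1),'yawy',round(cur,2),'F',np.round(s['contact_force'],1),'op',round(s['opening'],3),'g',round(s['grasp_force'],1))
    print(' units',np.round(d,3),'yaw units',None if yawy is None else round(-(yawy-cur)/45,3))
E
python3 -m creep '[{"linear":[-1,-0.56,0],"yaw":1},{"linear":[-1,-0.56,0],"yaw":1},{"linear":[-1,-0.56,0],"yaw":1},{"linear":[-1,-0.56,0],"yaw":1},{"linear":[-1,-0.56,0],"yaw":1},{"linear":[-1,-0.56,0],"yaw":1},{"linear":[-1,-0.56,0],"yaw":1},{"linear":[-1,-0.56,0],"yaw":1}]' 100 40
python3 -c "
from h import *
go([501.6,236,231],19.6)"
```

```text
clock: 2.17
ee_pos: [367.7, 424.1, 231.5]
tcp_rot: [180.0, -0.0, 109.5]
contact_force: [1.3, 0.1, 0.6]
opening: 1.003
grasp_force: 0.0
t 2.17 at [367.7 424.1 231.5] yawy 19.53 F [1.3 0.1 0.6] op 1.003 g 0.0
 units [-1.48   0.422  0.003] yaw units -0.001
```

```bash
python3 -m creep '[{"linear":[-0.25,0.07,0],"yaw":0},{"linear":[-0.5,0.14,0],"yaw":0},{"linear":[-0.74,0.21,0],"yaw":0},{"linear":[-0.74,0.21,0],"yaw":0}]'
python3 -m creep '[{"linear":[-0.25,0.07,0],"yaw":0},{"linear":[-0.5,0.14,0],"yaw":0},{"linear":[-0.74,0.21,0],"yaw":0},{"linear":[-0.74,0.21,0],"yaw":0},{"linear":[-0.74,0.21,0],"yaw":0}]'
python3 - <<'E'
from h import *
s=robot.read_camera('scene');t=robot.read_camera('top')
go([501.6,236,162],19.6)
z=lambda im,x,y,w,h:cv2.resize(im[y:y+h,x:x+w],(400,300),interpolation=cv2.INTER_CUBIC)
cv2.imwrite('pics/c2.png',np.hstack([z(s['image'],190,130,160,120),z(t['image'],155,215,140,105)]))
E
```

```text
clock: 2.5
ee_pos: [437.6, 326.4, 231.5]
tcp_rot: [179.9, 0.2, 109.4]
contact_force: [-0.4, 1.0, -0.2]
opening: 1.002
grasp_force: 0.0
clock: 2.92
ee_pos: [502.1, 235.7, 231.4]
tcp_rot: [180.0, -0.0, 109.5]
contact_force: [-0.6, 0.9, 0.3]
opening: 1.001
grasp_force: 0.0
t 3.02 at [500.8 237.3 231.2] yawy 19.67 F [ 0.7  0.1 -0.4] op 0.999 g 0.0
 units [-0.01   0.003  0.461] yaw units 0.001
```

View pics/c2.png

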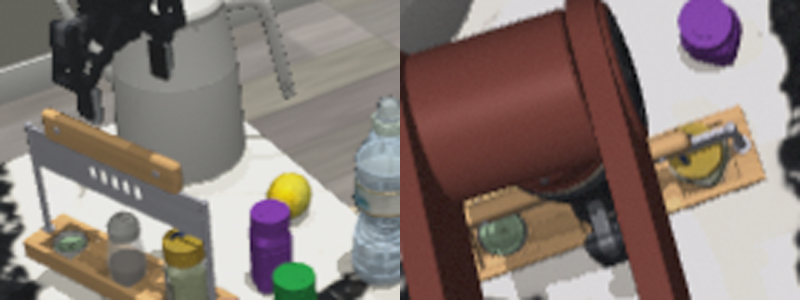

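The picture shows the fingers straddling the slat, so I descend and close.

```bash
python3 -m creep '[{"linear":[-0.01,0,0.12],"yaw":0},{"linear":[-0.01,0,0.24],"yaw":0},{"linear":[-0.01,0,0.36],"yaw":0},{"linear":[-0.01,0,0.46],"yaw":0},{"linear":[-0.01,0,0.46],"yaw":0}]'
python3 -m creep '[{"linear":[0,0,0],"yaw":0},{"linear":[0,0,0],"yaw":0},{"linear":[0,0,0],"yaw":0},{"linear":[0,0,0],"yaw":0},{"linear":[0,0,0],"yaw":0},{"linear":[0,0,0],"yaw":0},{"linear":[0,0,0],"yaw":0},{"linear":[0,0,0],"yaw":0}]' 0 60
python3 -m creep '[{"linear":[0,0,0],"yaw":0},{"linear":[0,0,0],"yaw":0},{"linear":[0,0,0],"yaw":0},{"linear":[0,0,0],"yaw":0}]'
python3 -m creep '[{"linear":[0,0,-0.03],"yaw":0},{"linear":[0,0,-0.06],"yaw":0},{"linear":[0,0,-0.1],"yaw":0},{"linear":[0,0,-0.15],"yaw":0},{"linear":[0,0,-0.2],"yaw":0},{"linear":[0,0,-0.2],"yaw":0}]'
python3 - <<'E'
from h import *
s=robot.read_camera('scene');t=robot.read_camera('top')
go([501.6,236,162],19.6);print(robot.state()['wrist_torque'])
cv2.imwrite('pics/c3.png',cv2.resize(s['image'][120:300,160:400],(800,600),interpolation=cv2.INTER_CUBIC))
E
```

```text
clock: 3.43
ee_pos: [497.9, 236.0, 158.4]
tcp_rot: [-179.6, -0.0, 109.8]
contact_force: [-1.5, -0.6, -0.8]
opening: 1.003
grasp_force: 0.0
clock: 4.1
ee_pos: [502.2, 235.3, 163.3]
tcp_rot: [179.9, -0.0, 109.6]
contact_force: [-1.8, 0.2, 4.7]
opening: 0.153
grasp_force: 59.8
clock: 4.43
ee_pos: [502.2, 235.3, 163.3]
tcp_rot: [179.9, -0.0, 109.6]
contact_force: [-1.5, -1.0, 5.1]
opening: 0.148
grasp_force: 60.0
clock: 4.93
ee_pos: [503.0, 235.6, 194.4]
tcp_rot: [179.8, 0.0, 109.6]
contact_force: [1.2, 0.7, -5.5]
opening: 0.149
grasp_force: 58.6
t 5.03 at [502.4 235.4 193.1] yawy 19.63 F [-0.4 -0.1 -6. ] op 0.154 g 58.5
 units [ 0.005 -0.004  0.207] yaw units 0.001
[ 0.02959352 -0.00118127 -0.02985169]
```

View pics/c3.png

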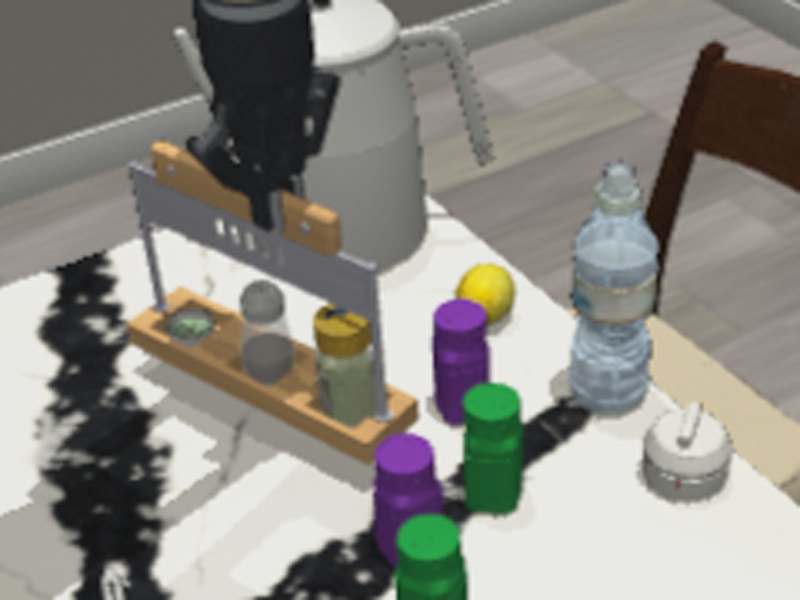

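Weight is 6.0 N, the grip is balanced, and all three items are in place. I lift and carry it over.

```bash
python3 -m creep '[{"linear":[0,0,-0.06],"yaw":0},{"linear":[0,0,-0.16],"yaw":0},{"linear":[0,0,-0.26],"yaw":0},{"linear":[0,0,-0.36],"yaw":0},{"linear":[0,0,-0.46],"yaw":0},{"linear":[0,0,-0.56],"yaw":0},{"linear":[0,0,-0.63],"yaw":0},{"linear":[0,0,-0.67],"yaw":0}]'
python3 -m creep '[{"linear":[-0.05,-0.02,0],"yaw":0.02},{"linear":[-0.15,-0.06,0],"yaw":0.06},{"linear":[-0.29,-0.11,0],"yaw":0.1},{"linear":[-0.43,-0.17,0],"yaw":0.14},{"linear":[-0.57,-0.22,0],"yaw":0.18},{"linear":[-0.71,-0.28,0],"yaw":0.22},{"linear":[-0.85,-0.33,0],"yaw":0.26},{"linear":[-1,-0.39,0],"yaw":0.28}]'
python3 -c "
from h import *
go([487,-261,293],7)"
```

```text
clock: 5.7
ee_pos: [502.4, 235.5, 294.9]
tcp_rot: [179.8, 0.0, 109.6]
contact_force: [-0.3, 0.2, -5.7]
opening: 0.152
grasp_force: 58.8
clock: 6.37
ee_pos: [495.9, 72.9, 291.3]
tcp_rot: [-179.9, -0.0, 96.9]
contact_force: [1.1, -0.5, -6.0]
opening: 0.152
grasp_force: 58.8
t 6.37 at [495.9  72.9 291.3] yawy 6.92 F [ 1.1 -0.5 -6. ] op 0.152 g 58.8
 units [-2.203 -0.328 -0.011] yaw units -0.002
```

```bash
python3 -m creep '[{"linear":[-0.14,-0.02,0],"yaw":0},{"linear":[-0.28,-0.04,0],"yaw":0},{"linear":[-0.42,-0.06,0],"yaw":0},{"linear":[-0.56,-0.08,0],"yaw":0},{"linear":[-0.7,-0.1,0],"yaw":0},{"linear":[-0.84,-0.12,0],"yaw":0},{"linear":[-0.98,-0.15,0],"yaw":0}]'
python3 -m creep '[{"linear":[-0.14,-0.02,0],"yaw":0},{"linear":[-0.28,-0.04,0],"yaw":0},{"linear":[-0.42,-0.06,0],"yaw":0},{"linear":[-0.56,-0.08,0],"yaw":0},{"linear":[-0.7,-0.1,0],"yaw":0},{"linear":[-0.84,-0.12,0],"yaw":0},{"linear":[-0.94,-0.14,0],"yaw":0},{"linear":[-0.98,-0.15,0],"yaw":0}]'
python3 -m creep '[{"linear":[-0.07,-0.01,0],"yaw":0},{"linear":[-0.14,-0.02,0],"yaw":0},{"linear":[-0.2,-0.03,0.04],"yaw":0},{"linear":[-0.22,-0.03,0.1],"yaw":0},{"linear":[-0.22,-0.03,0.16],"yaw":0},{"linear":[-0.22,-0.03,0.2],"yaw":0},{"linear":[-0.22,-0.03,0.2],"yaw":0},{"linear":[-0.22,-0.03,0.2],"yaw":0}]'
python3 - <<'E'
from h import *
s=robot.read_camera('scene');t=robot.read_camera('top')
go([487,-261,230],7)
z=lambda im,x,y,w,h:cv2.resize(im[y:y+h,x:x+w],(400,600),interpolation=cv2.INTER_CUBIC)
cv2.imwrite('pics/scene4.png',s['image']);cv2.imwrite('pics/top4.png',t['image'])
p=proj(s,robot.state()['ee_pos']).astype(int);print(p)
cv2.imwrite('pics/c4.png',np.hstack([z(s['image'],310,230,120,180),z(t['image'],400,180,120,180)]))
E
```

```text
clock: 6.95
ee_pos: [491.6, -75.7, 291.4]
tcp_rot: [-179.9, -0.0, 97.0]
contact_force: [0.2, 0.2, -6.5]
opening: 0.154
grasp_force: 58.8
clock: 7.62
ee_pos: [487.0, -225.5, 291.3]
tcp_rot: [-179.8, 0.0, 96.9]
contact_force: [-1.1, -1.2, -6.1]
opening: 0.155
grasp_force: 58.8
clock: 8.28
ee_pos: [487.4, -255.2, 261.4]
tcp_rot: [-179.9, -0.1, 97.1]
contact_force: [0.1, 0.7, -5.9]
opening: 0.151
grasp_force: 58.8
t 8.38 at [ 488.2 -256.   263. ] yawy 7.07 F [ 0.4  0.4 -5.8] op 0.155 g 58.8
 units [-0.032 -0.012  0.22 ] yaw units 0.002
[377 296]
```

View pics/c4.png

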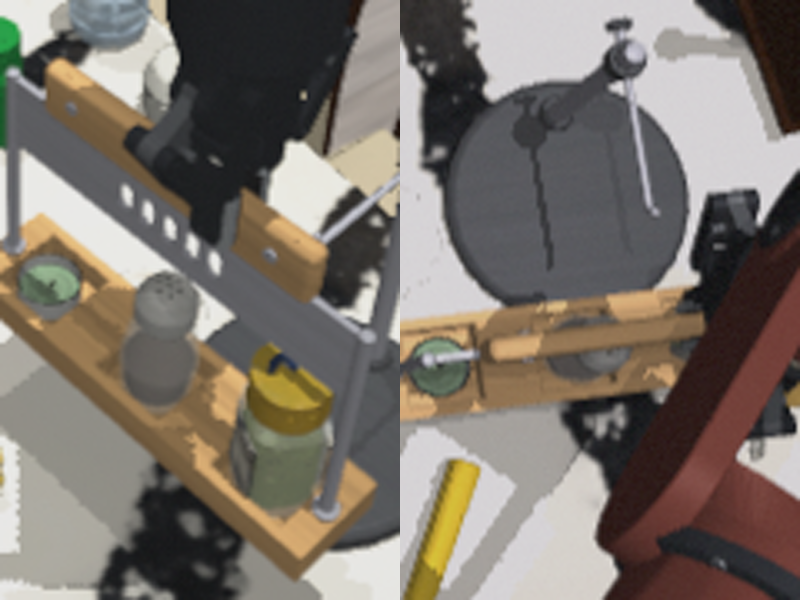

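The picture shows slot 5 at scene (374.5,309), slot 1 at (348,288.5), and the slat and hook bar in the top view. Now the relative numbers.

Run:
```python
from h import *
from numpy import *
set_printoptions(precision=1,suppress=True)
s=robot.read_camera('scene');t=robot.read_camera('top')
T=robot.state()['ee_pos'];print(T)
ang=lambda a,b:degrees(arctan2(*(b-a)[1::-1]))
S=(T+[0,0,-28.3]);print('pred slot5 px',proj(s,S))
p5=array((374.5,308.9));p1=array((348.1,288.5))
# point on strap plane: normal at 7deg through T
n=array([cos(radians(7)),sin(radians(7)),0])
def pl(c,p):
    o,d=ray(c,p);return o+d*((T-o)@n)/(d@n)
print('slot5,1 on strap plane',pl(s,p5)-T,pl(s,p1)-T)
# brute: intersect with z instead
for p in(p5,p1): print('at z',atz(s,p,S[2]))
print('strap ang at z',ang(atz(s,p1,S[2]),atz(s,p5,S[2])))
for z in(190,200): print('bar top',atz(t,(468.1,202.5),z),atz(t,(475.9,243.6),z+7),ang(atz(t,(468.1,202.5),z),atz(t,(475.5,241),z)))
L,Rr=atz(t,(427,285),291),atz(t,(490,276.6),291);print('slat top',ang(L,Rr),L,Rr)
# bar edge detect: bright pixels of bar on dark base in top
g=t['image'].astype(int).sum(2);pts=[]
for r in range(206,243):
    a,b=464,481; w=clip(g[r,a:b]-280,0,None)
    if w.sum()>50: pts.append((r,(w*arange(a,b)).sum()/w.sum()))
pts=array(pts);k=polyfit(pts[:,0],pts[:,1],1);res=pts[:,1]-polyval(k,pts[:,0]);ok=abs(res)<.6;k=polyfit(pts[ok,0],pts[ok,1],1)
print('fit',k,ok.sum(),len(pts));u=lambda r:(polyval(k,r)+0,r)
for z in(188,197):print('bar ang',ang(atz(t,u(206),z),atz(t,u(240),z)),atz(t,u(240),z),atz(t,u(206),z))
print([ (a['point'],round(a['conf'],2)) for a in robot.mark_of('scene','hook_nominal')[:2]],[ (a['point'],round(a['conf'],2)) for a in robot.mark_of('scene','slot_mid')[:2]])
```

```text
[ 488.4 -256.2  263.6]
pred slot5 px [375.9 308.5]
slot5,1 on strap plane [ -0.3   2.6 -31.5] [ -7.7  62.4 -31.1]
at z [ 486.1 -255.5  235.3]
at z [ 479.  -195.8  235.3]
strap ang at z -83.24953721955642
bar top [ 645.3 -242.5  190. ] [ 560.8 -253.7  197. ] -170.88917245912108
bar top [ 643.2 -239.7  200. ] [ 559.5 -250.8  207. ] -170.88917245912108
slat top -82.17770455478242 [ 472.6 -135.7  291. ] [ 488.4 -250.3  291. ]
fit [ -0.  480.3] 11 37
bar ang 176.56693490050193 [ 569.3 -251.1  188. ] [ 638.6 -255.3  188. ]
bar ang 176.5669349005019 [ 568.  -248.5  197. ] [ 636.8 -252.7  197. ]
[([404.7, 303.6], np.float64(0.88))] [([359.7, 295.2], np.float64(0.67)), ([325.0, 315.7], np.float64(0.48))]
```

Slot 5 sits about 2.5 mm to the tea-light side of the TCP. I'll feel the hook's height first by lowering the strap's lower edge lightly onto its tip, between the shaker and the jar.

```bash
python3 -m creep '[{"linear":[0.02,0,-0.02],"yaw":-0.01},{"linear":[0.04,0,-0.04],"yaw":-0.03},{"linear":[0.06,0,-0.06],"yaw":-0.03},{"linear":[0.06,0,-0.06],"yaw":-0.03}]'
python3 -c "
from h import *
go([559.1,-243.9,272],8.5)"
```

```text
clock: 8.92
ee_pos: [487.3, -246.9, 273.1]
tcp_rot: [179.9, 0.0, 98.4]
contact_force: [0.8, -0.6, -6.1]
opening: 0.152
grasp_force: 58.8
t 8.92 at [ 487.3 -246.9  273.1] yawy 8.41 F [ 0.8 -0.6 -6.1] op 0.152 g 58.8
 units [-0.051  0.476  0.008] yaw units -0.002
```

```bash
python3 -m creep '[{"linear":[-0.01,0.04,0],"yaw":0},{"linear":[-0.02,0.1,0],"yaw":0},{"linear":[-0.03,0.18,0],"yaw":0},{"linear":[-0.04,0.26,0],"yaw":0},{"linear":[-0.05,0.34,0],"yaw":0},{"linear":[-0.05,0.41,0],"yaw":0},{"linear":[-0.05,0.45,0],"yaw":0},{"linear":[-0.05,0.475,0],"yaw":0}]'
python3 -m creep '[{"linear":[0,0,0],"yaw":0},{"linear":[0,0,0.013],"yaw":0},{"linear":[0,0,0.026],"yaw":0},{"linear":[0,0,0.033],"yaw":0},{"linear":[0,0,0.033],"yaw":0}]'
python3 - <<'E'
from h import *
s=robot.read_camera('scene');t=robot.read_camera('top')
go([559.1,-243.9,260],8.5)
z=lambda im,x,y,w,h:cv2.resize(im[y:y+h,x:x+w],(400,400),interpolation=cv2.INTER_CUBIC)
cv2.imwrite('pics/c5.png',np.hstack([z(s['image'],345,240,120,120),z(t['image'],410,170,120,120)]))
E
```

```text
clock: 9.58
ee_pos: [559.7, -244.1, 271.4]
tcp_rot: [-180.0, -0.0, 98.4]
contact_force: [-0.7, -0.1, -6.7]
opening: 0.154
grasp_force: 58.8
clock: 10.0
ee_pos: [557.7, -244.3, 266.3]
tcp_rot: [-179.9, -0.0, 98.4]
contact_force: [-0.5, 0.7, -6.6]
opening: 0.152
grasp_force: 58.8
t 10.1 at [ 558.  -244.4  266.8] yawy 8.36 F [ 0.6  0.1 -5.7] op 0.151 g 58.8
 units [0.002 0.008 0.045] yaw units -0.003
```

View pics/c5.png

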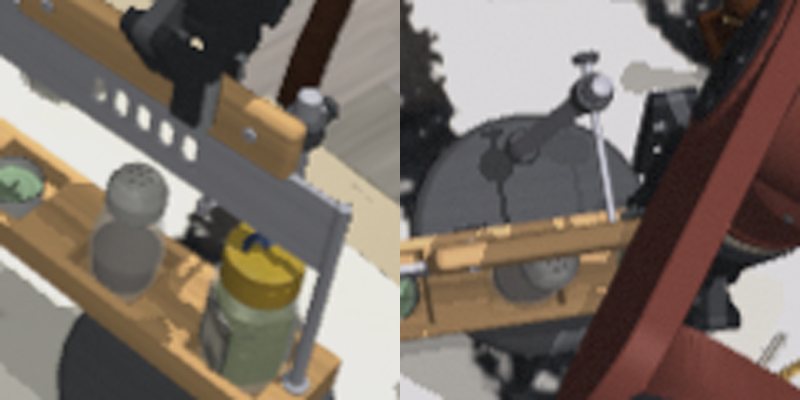

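The hook passes behind the strap between the shaker and the jar. I lower slowly and watch the force.

```bash
for i in 1; do python3 -m creep '[{"linear":[0,0,0.006],"yaw":0},{"linear":[0,0,0.012],"yaw":0},{"linear":[0,0,0.018],"yaw":0},{"linear":[0,0,0.024],"yaw":0},{"linear":[0,0,0.024],"yaw":0},{"linear":[0,0,0.024],"yaw":0}]' | grep -E "clock|ee_pos|contact"; done
python3 -m creep '[{"linear":[0,0,0.004],"yaw":0},{"linear":[0,0,0.008],"yaw":0},{"linear":[0,0,0.012],"yaw":0},{"linear":[0,0,0.012],"yaw":0}]' | grep -E "clock|ee_pos|contact"
```

```text
clock: 10.6
ee_pos: [558.3, -244.4, 263.1]
contact_force: [0.9, 0.2, -7.2]
clock: 10.93
ee_pos: [558.3, -244.4, 261.3]
contact_force: [-1.3, -0.5, -6.2]
```

```bash
python3 -m creep '[{"linear":[0,0,0.004],"yaw":0},{"linear":[0,0,0.008],"yaw":0},{"linear":[0,0,0.008],"yaw":0},{"linear":[0,0,0.008],"yaw":0}]' | grep -E "clock|ee_pos|contact"
```

```text
clock: 11.27
ee_pos: [558.4, -244.4, 260.2]
contact_force: [0.4, -0.6, -7.0]
```

```bash
python3 -m creep '[{"linear":[0,0,0.004],"yaw":0},{"linear":[0,0,0.008],"yaw":0},{"linear":[0,0,0.008],"yaw":0},{"linear":[0,0,0.008],"yaw":0}]' | grep -E "clock|ee_pos|contact"
```

```text
clock: 11.6
ee_pos: [558.4, -244.4, 259.0]
contact_force: [-0.7, 0.5, -5.9]
```

```bash
python3 -m creep '[{"linear":[0,0,0.004],"yaw":0},{"linear":[0,0,0.008],"yaw":0},{"linear":[0,0,0.008],"yaw":0},{"linear":[0,0,0.008],"yaw":0}]' | grep -E "clock|ee_pos|contact"
```

```text
clock: 11.93
ee_pos: [558.4, -244.4, 257.8]
contact_force: [-0.2, 0.1, -6.3]
```

```bash
python3 -m creep '[{"linear":[0,0,0.004],"yaw":0},{"linear":[0,0,0.008],"yaw":0},{"linear":[0,0,0.008],"yaw":0},{"linear":[0,0,0.008],"yaw":0}]' | grep -E "clock|ee_pos|contact"
```

```text
clock: 12.27
ee_pos: [558.5, -244.5, 257.1]
contact_force: [-0.4, 1.1, -3.9]
```

Contact at TCP z = 257.1: the tip top is at about 206, so the bar is at about 194.4 mm, which agrees with the triangulation. I rise, back out, shift, and lower to slot height (TCP z ≈ 227).

```bash
python3 -m creep '[{"linear":[0,0,-0.02],"yaw":0},{"linear":[0,0,-0.04],"yaw":0},{"linear":[0,-0.04,-0.04],"yaw":0},{"linear":[0,-0.1,-0.04],"yaw":0},{"linear":[0,-0.16,-0.04],"yaw":0},{"linear":[0,-0.19,-0.04],"yaw":0},{"linear":[0,-0.2,-0.04],"yaw":0},{"linear":[0,-0.2,-0.04],"yaw":0}]' | grep -E "clock|ee_pos|contact"
python3 -c "
from h import *
go([536.1,-259.5,227],8.5)"
```

```text
clock: 12.93
ee_pos: [528.0, -248.9, 262.6]
contact_force: [0.0, -0.8, -5.2]
t 12.93 at [ 528.  -248.9  262.6] yawy 8.33 F [ 0.  -0.8 -5.2] op 0.152 g 58.8
 units [-0.078  0.043  0.237] yaw units -0.004
```

```bash
python3 -m creep '[{"linear":[-0.04,0,0.03],"yaw":0},{"linear":[-0.08,0,0.08],"yaw":0},{"linear":[-0.08,0,0.14],"yaw":0},{"linear":[-0.08,0,0.2],"yaw":0},{"linear":[-0.08,0.02,0.237],"yaw":0},{"linear":[-0.08,0.06,0.237],"yaw":0},{"linear":[-0.08,0.1,0.237],"yaw":0},{"linear":[-0.08,0.11,0.237],"yaw":0}]' | grep -E "clock|ee_pos|contact"
python3 - <<'E'
from h import *
s=robot.read_camera('scene');s=robot.read_camera('scene');t=robot.read_camera('top')
go([560.8,-255.8,227],8.5)
z=lambda im,x,y,w,h:cv2.resize(im[y:y+h,x:x+w],(400,400),interpolation=cv2.INTER_CUBIC)
tip=np.array([560.5,-253.5,203]);print(proj(s,tip))
T=robot.state()['ee_pos'];print(proj(s,T-[0,0,28.3]))
cv2.imwrite('pics/c6.png',np.hstack([z(s['image'],375,270,60,60),z(t['image'],430,170,100,100)]))
E
```

```text
clock: 13.6
ee_pos: [548.5, -258.1, 227.4]
contact_force: [-0.1, -0.2, -5.0]
t 13.75 at [ 547.6 -258.3  227.9] yawy 8.42 F [ 0.2  0.6 -6.2] op 0.153 g 58.8
 units [0.004 0.09  0.006] yaw units -0.002
[404.54580119 301.07867357]
[400.80328053 307.42488486]
```

View pics/c6.png

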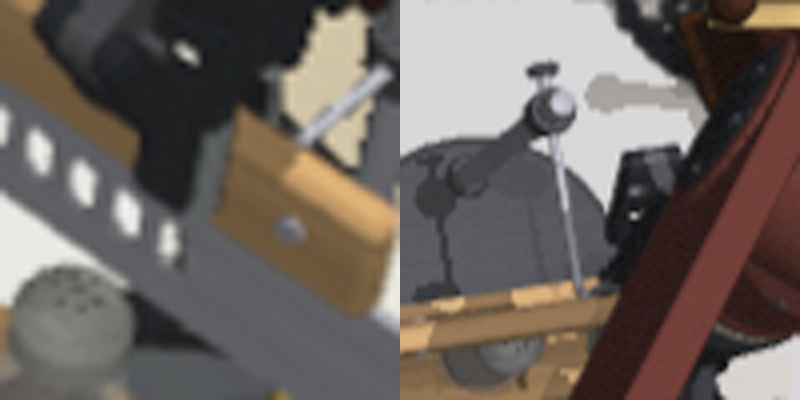

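Slot 5 is at scene (400,306), right in front of the hook tip. I advance gently while checking the force.

```bash
python3 -m creep '[{"linear":[0,0.01,0.004],"yaw":0},{"linear":[0,0.02,0.004],"yaw":0},{"linear":[0,0.03,0.004],"yaw":0},{"linear":[0,0.04,0.004],"yaw":0},{"linear":[0,0.05,0.004],"yaw":0},{"linear":[0,0.05,0.004],"yaw":0}]' | grep -E "clock|ee_pos|contact"
python3 -m creep '[{"linear":[0,0.006,0],"yaw":0},{"linear":[0,0.012,0],"yaw":0},{"linear":[0,0.012,0],"yaw":0},{"linear":[0,0.012,0],"yaw":0}]' | grep -E "clock|ee_pos|contact"
```

```text
clock: 14.25
ee_pos: [554.6, -257.2, 226.6]
contact_force: [0.3, -0.2, -6.2]
clock: 14.58
ee_pos: [556.0, -256.9, 226.5]
contact_force: [-1.0, -0.2, -6.3]
```

```bash
python3 -m creep '[{"linear":[0,0.006,0],"yaw":0},{"linear":[0,0.012,0],"yaw":0},{"linear":[0,0.012,0],"yaw":0},{"linear":[0,0.012,0],"yaw":0}]' | grep -E "clock|ee_pos|contact"
```

```text
clock: 14.92
ee_pos: [557.8, -256.6, 226.5]
contact_force: [0.9, 0.9, -6.0]
```

```bash
python3 -m creep '[{"linear":[0,0.006,0],"yaw":0},{"linear":[0,0.012,0],"yaw":0},{"linear":[0,0.012,0],"yaw":0},{"linear":[0,0.012,0],"yaw":0}]' | grep -E "clock|ee_pos|contact"
```

```text
clock: 15.25
ee_pos: [559.6, -256.4, 226.5]
contact_force: [-0.4, 0.1, -6.7]
```

```bash
python3 -m creep '[{"linear":[0,0.006,0],"yaw":0},{"linear":[0,0.012,0],"yaw":0},{"linear":[0,0.012,0],"yaw":0},{"linear":[0,0.012,0],"yaw":0}]' | grep -E "clock|ee_pos|contact"
```

```text
clock: 15.58
ee_pos: [561.4, -256.1, 226.5]
contact_force: [0.4, 0.8, -6.0]
```

Run:
```python
from h import *
s=robot.read_camera('scene')
go([560.8,-255.8,227],8.5)
cv2.imwrite('pics/c7.png',cv2.resize(s['image'][275:335,375:455],(800,600),interpolation=cv2.INTER_CUBIC))
```

```text
t 15.63 at [ 561.3 -256.1  226.5] yawy 8.38 F [-0.3 -1.1 -6.2] op 0.147 g 58.8
 units [ 0.003 -0.003 -0.003] yaw units -0.003
```

View pics/c7.png

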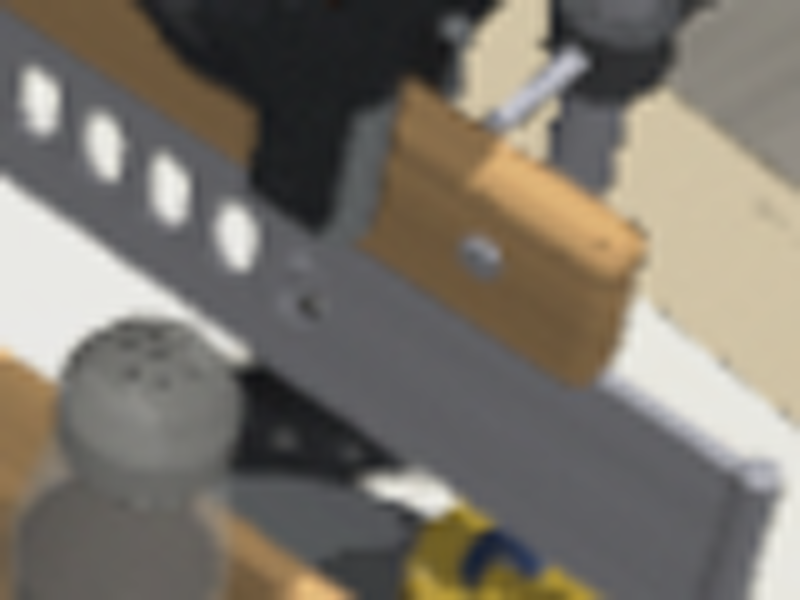

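The hook tip fills slot 5 at crop (300,280), with no force. I continue through.

```bash
python3 -m creep '[{"linear":[0,0.006,0],"yaw":0},{"linear":[0,0.012,0],"yaw":0},{"linear":[0,0.018,0],"yaw":0},{"linear":[0,0.018,0],"yaw":0},{"linear":[0,0.018,0],"yaw":0}]' | grep -E "clock|ee_pos|contact"
```

```text
clock: 16.05
ee_pos: [564.1, -255.7, 226.5]
contact_force: [-0.6, 0.1, -5.9]
```

```bash
python3 -m creep '[{"linear":[0,0.006,0],"yaw":0},{"linear":[0,0.012,0],"yaw":0},{"linear":[0,0.018,0],"yaw":0},{"linear":[0,0.018,0],"yaw":0},{"linear":[0,0.018,0],"yaw":0}]' | grep -E "clock|ee_pos|contact"
```

```text
clock: 16.47
ee_pos: [566.7, -255.3, 226.5]
contact_force: [0.3, -0.8, -6.6]
```

```bash
python3 -m creep '[{"linear":[0,0.006,0],"yaw":0},{"linear":[0,0.012,0],"yaw":0},{"linear":[0,0.018,0],"yaw":0},{"linear":[0,0.024,0],"yaw":0},{"linear":[0,0.024,0],"yaw":0}]' | grep -E "clock|ee_pos|contact"
```

```text
clock: 16.88
ee_pos: [570.5, -254.7, 226.5]
contact_force: [-0.8, -0.8, -4.9]
```

```bash
python3 -m creep '[{"linear":[0,0,0.01],"yaw":0},{"linear":[0,0,0.02],"yaw":0},{"linear":[0,0,0.03],"yaw":0},{"linear":[0,0,0.04],"yaw":0},{"linear":[0,0,0.05],"yaw":0},{"linear":[0,0,0.05],"yaw":0},{"linear":[0,0,0.05],"yaw":0}]' | grep -E "clock|ee_pos|contact"
python3 -m creep '[{"linear":[0,0,0.005],"yaw":0},{"linear":[0,0,0.01],"yaw":0},{"linear":[0,0,0.01],"yaw":0},{"linear":[0,0,0.01],"yaw":0}]' | grep -E "clock|ee_pos|contact"
```

```text
clock: 17.47
ee_pos: [570.1, -254.7, 218.7]
contact_force: [0.7, 0.5, -5.7]
clock: 17.8
ee_pos: [570.2, -254.8, 217.5]
contact_force: [-0.1, 0.1, -6.7]
```

```bash
python3 -m creep '[{"linear":[0,0,0.004],"yaw":0},{"linear":[0,0,0.008],"yaw":0},{"linear":[0,0,0.008],"yaw":0},{"linear":[0,0,0.008],"yaw":0}]' | grep -E "clock|ee_pos|contact"
```

```text
clock: 18.13
ee_pos: [570.4, -254.8, 216.6]
contact_force: [-0.0, 0.6, -5.5]
```

```bash
python3 -m creep '[{"linear":[0,0,0.003],"yaw":0},{"linear":[0,0,0.005],"yaw":0},{"linear":[0,0,0.005],"yaw":0},{"linear":[0,0,0.005],"yaw":0}]' | grep -E "clock|ee_pos|contact"
```

```text
clock: 18.47
ee_pos: [570.4, -254.8, 216.1]
contact_force: [-0.8, 2.0, -1.9]
```

```bash
python3 -m creep '[{"linear":[0,0,0.003],"yaw":0},{"linear":[0,0,0.005],"yaw":0},{"linear":[0,0,0.005],"yaw":0},{"linear":[0,0,0.005],"yaw":0}]' | grep -E "clock|ee_pos|contact"
```

```text
clock: 18.8
ee_pos: [570.5, -254.9, 215.7]
contact_force: [-2.1, 1.5, 1.8]
```

Seated, with the load transferred. I ease off the slight overpress, re-centre by the 2 N side force, and release in stages.

```bash
python3 -m creep '[{"linear":[0.003,0,-0.003],"yaw":0},{"linear":[0.006,0,-0.005],"yaw":0},{"linear":[0.006,0,-0.005],"yaw":0},{"linear":[0.006,0,-0.005],"yaw":0}]' | grep -E "clock|ee_pos|contact"
```

```text
clock: 19.13
ee_pos: [570.4, -254.4, 215.8]
contact_force: [-0.7, 0.3, 0.2]
```

```bash
python3 -m creep '[{"linear":[0,0,0],"yaw":0},{"linear":[0,0,0],"yaw":0},{"linear":[0,0,0],"yaw":0}]' - 20
python3 -m creep '[{"linear":[0,0,0],"yaw":0},{"linear":[0,0,0],"yaw":0},{"linear":[0,0,0],"yaw":0},{"linear":[0,0,0],"yaw":0},{"linear":[0,0,0],"yaw":0},{"linear":[0,0,0],"yaw":0}]' 24
python3 - <<'E'
from h import *
s=robot.read_camera('scene');t=robot.read_camera('top')
z=lambda im,x,y,w,h:cv2.resize(im[y:y+h,x:x+w],(400,400),interpolation=cv2.INTER_CUBIC)
cv2.imwrite('pics/c8.png',np.hstack([z(s['image'],330,240,140,140),z(t['image'],400,170,140,140)]))
E
```

```text
clock: 19.38
ee_pos: [570.4, -254.3, 215.8]
tcp_rot: [180.0, 0.1, 98.4]
contact_force: [-0.5, -1.5, -0.8]
opening: 0.154
grasp_force: 59.8
clock: 19.88
ee_pos: [570.1, -253.8, 215.5]
tcp_rot: [-180.0, -0.0, 98.4]
contact_force: [-0.5, -0.4, -0.4]
opening: 0.24
grasp_force: 0.0
```

View pics/c8.png

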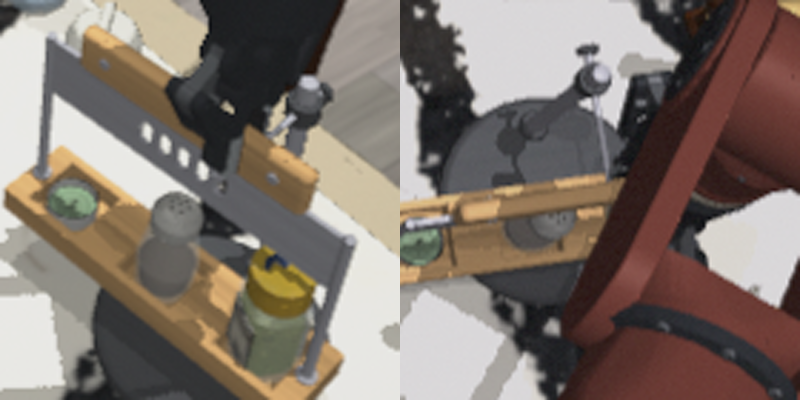

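The carrier hangs level with all three items in their pockets and the pads are free. I open wider and retreat upward.

```bash
python3 -m creep '[{"linear":[0,0,0],"yaw":0},{"linear":[0,0,0],"yaw":0},{"linear":[0,0,0],"yaw":0},{"linear":[0,0,0],"yaw":0},{"linear":[0,0,-0.03],"yaw":0},{"linear":[0,0,-0.08],"yaw":0},{"linear":[0,0,-0.14],"yaw":0},{"linear":[0,0,-0.2],"yaw":0}]' 50
python3 -m creep '[{"linear":[0,0,-0.1],"yaw":0},{"linear":[0,0,-0.2],"yaw":0},{"linear":[0,0,-0.35],"yaw":0},{"linear":[0,0,-0.5],"yaw":0},{"linear":[0,-0.1,-0.7],"yaw":0},{"linear":[0,-0.3,-0.8],"yaw":0},{"linear":[0,-0.6,-0.8],"yaw":0},{"linear":[0,-0.8,-0.8],"yaw":0}]'
python3 -m creep '[{"linear":[0,0,0],"yaw":0},{"linear":[0,0,0],"yaw":0},{"linear":[0,0,0],"yaw":0},{"linear":[0,0,0],"yaw":0},{"linear":[0,0,0],"yaw":0},{"linear":[0,0,0],"yaw":0},{"linear":[0,0,0],"yaw":0},{"linear":[0,0,0],"yaw":0}]'
python3 - <<'E'
from h import *
s=robot.read_camera('scene');t=robot.read_camera('top')
z=lambda im,x,y,w,h:cv2.resize(im[y:y+h,x:x+w],(400,400),interpolation=cv2.INTER_CUBIC)
cv2.imwrite('pics/c9.png',np.hstack([z(s['image'],330,240,140,140),z(t['image'],390,140,180,180)]))
E
```

```text
clock: 20.65
ee_pos: [570.3, -254.0, 246.8]
tcp_rot: [180.0, 0.0, 98.4]
contact_force: [0.8, -0.8, -0.1]
opening: 0.501
grasp_force: 0.0
clock: 21.32
ee_pos: [450.7, -272.1, 369.3]
tcp_rot: [179.8, 0.3, 98.4]
contact_force: [-1.2, -1.0, 0.0]
opening: 0.5
grasp_force: 0.0
clock: 21.98
ee_pos: [451.8, -271.2, 365.3]
tcp_rot: [-180.0, -0.0, 98.4]
contact_force: [-0.6, 0.1, -0.5]
opening: 0.496
grasp_force: 0.0
```

View pics/c9.png

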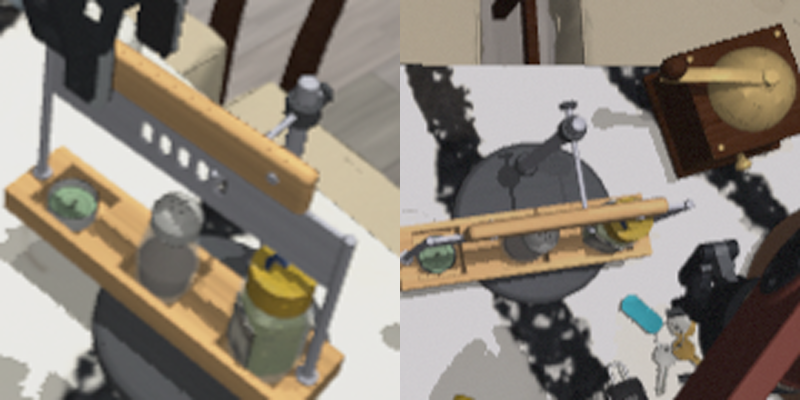

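The carrier hangs level from the jar-side slot, the stand has not moved, the contents are in place and the gripper is clear.

```bash
python3 -c "
from rig import robot
print(robot.hand_in())"
```

```text
the job is handed in; nothing more can be done
None
```

The carrier hangs level on the hook by the end slot on the jar side, with the jar, shaker and tea light still in their pockets. The gripper was clear, and I handed the job in at about 22 s.

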